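# Seat the mug in its slotted stand

### The job

Put the taller mug, the one that narrows towards its foot, into the wooden mug stand: turn it so that its handle goes down through the slot in the stand's wall, and set it gently, without dropping it, fully down and upright on the stand's floor. Leave the shorter mug where it stands.

Things in the scene. Friction and masses are not known exactly. Their poses are not given: they have to be found in the camera images.
- tall_mug: Taller stoneware mug, 106 mm high, tapering from 88 mm across the rim to 67 at the foot, 0.27 kg +-20%. Starts upright. Origin in the underside plane, z up. Body centred at local (0, +17.5) mm, outer wall at y about -27 near the rim. Loop handle along local -y out to y = -62, 12 mm thick along x, heights 22 to 95; its top bar: heights 79 to 95, y -31 to -57.
- tall_mug_grip (a point): Middle of the top bar of the tall mug's handle, at local (0, -47, 87) mm of the mug; axes as the mug's. A firm pinch from above across local x (12 mm wide) carries the mug here; its weight hangs about 60 mm to one side.
- mug_stand: Wooden mug stand, fixed: round collar open at the top on a 132 mm disc. Origin at centre of underside, z up. Inner diameter 104 mm, wall 8, wall top at z 56, floor (cork) at z 12. One slot, 45 mm wide, open at the top, down to z 10, faces the stand's -x. Seated, the mug's -y lies along the stand's -x, handle out through the slot; turned wrongly, the handle hangs on the wall.
- short_mug: The other mug, to be left alone: 92 mm high, nearly straight-sided, 84 mm across, loose on the worktop. Origin in the underside plane; body centred at local (0, +18) mm, handle along local -y out to 60 mm.

How it is judged:
By the outcome, as a careful person would: the job done as asked, in the order asked, and still so for the second after the job is handed in, with the robot touching nothing.
It also fails if it takes over 40 s, if anything falls off the work surface, if the arm or the gripper's body presses on something with over 40 N, if the wrist force passes 120 N, or if a joint passes its speed limit or range.

### The arm

A 6-joint arm with a two-finger parallel gripper is mounted at the origin on a cart in front of the work surface, level with it; the furniture and walls round the work are solid. World frame = base frame: x ahead of the robot, y to its left, z up, the work surface at z = 0. Lengths are in m, angles in rad, forces in N, time in s.
With the tool pointing down it reaches from about 0.35 to 0.975 m from the base axis. Payload 4.9 kg.
Tool frame: the origin (TCP) lies at the very end of the fingers, on their centre line; the grasp point (between the pads) lies 19 mm behind it (ctrl.pinch_z is the distance from the TCP to the grasp point, in m); z points along the fingers, y is the direction in which the jaws open and shut (so a half turn about z gives the same grasp; the last joint's range is limited). The gripper opens to 85 mm and grips with 20 to 120 N. Pads are 22 mm wide; open, the fingers measure 114 mm over their backs; the gripper's body (76 mm by 85 mm) begins 54 mm behind the grasp point. The pads swing forward as they close: fully open they stand 13 mm farther back than shut.
Start: joints at [-1.245, 0.053, 1.613, -0, 1.476, -0.119], TCP at [0.269, -0.564, 0.231] pointing down, gripper open.
Joint ranges: [-3.01, 3.01], [-1.01, 2.22], [0.06, 2.58], [-1.02, 4.17], [0.09, 2.62], [-3.14, 3.14]. Speed limits (rad/s): [2.57, 2.57, 3.14, 3.14, 3.14, 3.14].

### API

Orientations are given as a rotation vector (axis times angle).
In Python, from station import ctrl gives the robot as it stands.
- The arm moves only by the tool carry_out, never from a script. Its argument "series" is a list of rows, each a list of 7 numbers: the shift along the world's x, y, z each as a share of 0.025 m, from -1 to 1, then the turn, a rotation vector about the world's x, y, z each as a share of 0.1 rad, from -1 to 1, then the opening, from 0 (shut) to 1 (fully open). A call has 1 to 12 rows; each row shifts and turns the commanded pose from where the row before left it; what a row does not reach is not made up. A row lasts 1/10 s, in which the tool goes at most 50 mm and 8.59 degrees, less where a joint would pass 70% of its speed; a pose out of reach is approached as far as the arm can. A call with a number of a shift or a turn outside -1 to 1 is refused whole. A call with a gripper value outside its range is refused whole. The fingers move at their own pace and stop on an object; "grip_force" is the grip in N (left out, the last holds). Time passes only in rows, so rows that do not move let the fingers close. It gives the time, the measured TCP pose, the force and the opening at its end, in the units of the state.
- ctrl.get_obs(): the state, without advancing time (a new reading comes with each control period).
- ctrl.get_image(name): name is "scene" or "side" or "wrist"; returns a dict with "frame" (420x560x3 uint8, blue, green, red), "fx", "fy", "cx", "cy" (pixels), "k1" (the pictures are not rectified: a ray, as slopes to the right and down, at radius r is drawn at 1 + k1 r^2 times it, then the intrinsics apply), "R" (3x3) and "t" (3): a world point X has camera coordinates R X + t; the wrist camera has in their place "hand_eye" (4x4, takes a point from camera to tool coordinates, whose origin is the TCP and whose axes are the flange's). Camera axes: x right, y down, z forward; pixel columns grow to the right and rows downward; lengths in m; the calibration is good to about 2 mm. A picture is of the moment at which its call begins: read the wrist's pose just before it. There is no depth.
- ctrl.finish_job(): hands the job in, once; it reports no verdict.
Trained networks look in a picture, given as the dict that the camera call returned (one of the last four; its "shot" number tells which), for a name from the list of things; names that differ only in an ending like _2 or _b are one class to them, and where a whole thing is asked for, a point or a joint stands for the part that bears it (a point fixed in the world has none). Each returns a list of dicts, best first, with "p" (0 to 1); they miss things now and then, are a little off and sometimes report something else, mostly with a low value. They report only what shows in the picture. A call takes as long as a camera call.
- ctrl.trace(picture, name): "mask" (420x560 bool, what is visible of it) and "rect" ([left, top, width, height] as shares, 0 to 1, of the picture: columns of its width, rows of its height, round what is visible of it).
- ctrl.mark_of(picture, name): "position" ([column, row] as shares, 0 to 1, of the picture: columns of its width, rows of its height: a listed point, or the origin of a listed thing).
The state is a dict: "t": time; "q": joint angles; "dq": joint speeds; "effort": joint torques, N m; "tool_pos": TCP position; "tool_rot": TCP orientation; "contact_force": force on the tool from outside, world axes, zero at the start; "wrist_torque": the same for the moment, N m; "opening": finger opening in m.
Only numpy, scipy, OpenCV 4.12 (cv2) and the standard library are available. Lean on these libraries where they do the work, as an engineer would, in place of code of your own. Each camera call takes 0.05 s, during which the arm holds its last target.

## Working session

There is one attempt and no reset: what is moved stays moved. The work goes in short steps, Python scripts to look and compute and a tool call to move; the robot and the scene stay as the last step left them, time stands still between calls to the robot, and variables do not carry over. Pictures are saved under pics/ and viewed, and the job is handed in when it is done.

Besides the shell and the picture viewer there is one more tool, called after "Call:" as name(argument=value, ...) on one line, values as JSON. carry_out: Moves the arm, as the interface text tells. Shift numbers are shares of 0.025 m and turn numbers shares of 0.1 rad, none past 1 either way. Its arguments: {"type":"object","properties":{"series":{"type":"array"},"grip_force":{"type":"number"}},"required":["series"]}

```bash
mkdir -p pics; ls; cat > h.py <<'E'
import numpy as np, cv2, pickle
from station import ctrl
def save(n,im): cv2.imwrite('pics/'+n+'.png',im['frame'])
def cam(im,obs=None):
    if 'R' in im and im['R'] is not None: return np.array(im['R']),np.array(im['t'])
    H=np.array(im['hand_eye']); Rt=cv2.Rodrigues(np.array(obs['tool_rot'],float))[0]
    Rc=Rt@H[:3,:3]; o=Rt@H[:3,3]+np.array(obs['tool_pos'])
    return Rc.T,-Rc.T@o
def ray(im,px,obs=None):
    R,t=cam(im,obs); K=np.array([[im['fx'],0,im['cx']],[0,im['fy'],im['cy']],[0,0,1.]])
    u=cv2.undistortPoints(np.array([[px]],float),K,np.array([im['k1'],0,0,0,0.]))[0,0]
    # distortion given: drawn=(1+k1 r^2)*ray
    return -R.T@t, R.T@np.array([u[0],u[1],1])
def proj(im,X,obs=None):
    R,t=cam(im,obs); K=np.array([[im['fx'],0,im['cx']],[0,im['fy'],im['cy']],[0,0,1.]])
    p,_=cv2.projectPoints(np.array(X,float).reshape(-1,1,3),cv2.Rodrigues(R)[0],t,K,np.array([im['k1'],0,0,0,0.])); return p[:,0]
def atz(im,px,z,obs=None):
    o,d=ray(im,px,obs); return o+d*(z-o[2])/d[2]
def tri(rs):
    A=0;b=0
    for o,d in rs:
        d=d/np.linalg.norm(d);P=np.eye(3)-np.outer(d,d);A=A+P;b=b+P@o
    return np.linalg.solve(A,b)
E
cat > a.py <<'E'
from h import *
o=ctrl.get_obs(); print(o); print(ctrl.pinch_z)
D={}
for n in ['scene','side','wrist']:
    ob=ctrl.get_obs(); im=ctrl.get_image(n); save('a_'+n,im); print(n,{k:v for k,v in im.items() if k in('fx','cx','cy','k1','shot')}, -cam(im,ob)[0].T@cam(im,ob)[1])
    r={}
    for nm in ['tall_mug','tall_mug_grip','mug_stand','short_mug']:
        m=ctrl.mark_of(im,nm); r[nm]=m
        print(nm,[(np.round(np.array(x['position'])*[560,420],1),round(x['p'],2)) for x in m])
        t=ctrl.trace(im,nm); r['T'+nm]=t
        print('  tr',[(np.round(np.array(x['rect'])*[560,420,560,420],0),round(x['p'],2)) for x in t])
    D[n]=(im,ob,r)
pickle.dump(D,open('a.pkl','wb'))
E
python3 a.py
```

```text
pics
{'t': 0.0, 'q': array([-1.24498453e+00,  5.33620487e-02,  1.61429530e+00,  2.09593245e-05,
        1.47602109e+00, -1.19010863e-01]), 'dq': array([ 0.00034845,  0.00121177,  0.00088951,  0.00035423,  0.00077353,
       -0.0010176 ]), 'effort': array([-3.01961472e-04, -3.93685734e+01, -3.70173991e+01, -1.38443775e-04,
        7.14834416e-03, -9.76216057e-06]), 'tool_pos': array([ 0.26873297, -0.56357961,  0.23005904]), 'tool_rot': array([-3.06218520e+00, -6.92518227e-01,  3.05373693e-04]), 'contact_force': array([-0.32596525, -0.44763305,  0.07497635]), 'wrist_torque': array([ 0.00716511, -0.043023  ,  0.00540857]), 'opening': 0.08534612497856675}
0.0187
scene {'fx': 399.80247034710266, 'cx': 281.470444022372, 'cy': 212.2378761130049, 'k1': -0.07915628380037483, 'shot': 1} [0.12575723 0.82276694 0.43514899]
tall_mug [(array([349.5, 237.2]), 0.98)]
  tr [(array([324., 191.,  44.,  59.]), 0.58)]
tall_mug_grip [(array([360.7, 197.4]), 0.58)]
  tr [(array([325., 188.,  45.,  62.]), 0.67)]
mug_stand [(array([255. , 277.1]), 0.64)]
  tr [(array([220., 242.,  70.,  59.]), 0.88)]
short_mug [(array([275.2, 213.3]), 0.9)]
  tr [(array([259., 179.,  34.,  44.]), 0.78)]
side {'fx': 404.3492893008379, 'cx': 280.83895894186946, 'cy': 203.19051231388468, 'k1': 0.03080918400820032, 'shot': 2} [0.14544923 0.84224904 0.41742555]
tall_mug [(array([337.5, 234. ]), 0.68)]
  tr [(array([318., 186.,  42.,  60.]), 0.96)]
tall_mug_grip [(array([357.6, 193.9]), 0.93)]
  tr [(array([318., 187.,  44.,  58.]), 0.95)]
mug_stand [(array([239.8, 272.4]), 0.67)]
  tr [(array([205., 233.,  74.,  60.]), 0.63)]
short_mug [(array([266. , 209.4]), 0.83)]
  tr [(array([247., 175.,  35.,  42.]), 0.75)]
wrist {'fx': 303.05934419960926, 'cx': 277.4236001745816, 'cy': 213.54227547939078, 'k1': -0.06725623861527782, 'shot': 3} [ 0.339807   -0.52970531  0.37426133]
tall_mug []
  tr []
tall_mug_grip []
  tr []
mug_stand []
  tr []
short_mug []
  tr []
```

```bash
cat > b.py <<'E'
from h import *
D=pickle.load(open('a.pkl','rb'))
for n in ['scene','side']:
    im,ob,r=D[n]
    for nm,z in [('tall_mug',0),('tall_mug_grip',.087),('mug_stand',0),('short_mug',0)]:
        for x in r[nm]: print(n,nm,np.round(atz(im,np.array(x['position'])*[560,420],z),3))
    c=im['frame'][150:330,190:400]; cv2.imwrite('pics/b_%s.png'%n,cv2.resize(c,None,fx=3.3,fy=3.3,interpolation=cv2.INTER_CUBIC))
E
python3 b.py
```

```text
scene tall_mug [0.433 0.061 0.   ]
scene tall_mug_grip [0.426 0.025 0.087]
scene mug_stand [0.527 0.302 0.   ]
scene short_mug [0.655 0.033 0.   ]
side tall_mug [0.435 0.069 0.   ]
side tall_mug_grip [0.414 0.023 0.087]
side mug_stand [0.528 0.316 0.   ]
side short_mug [0.642 0.043 0.   ]
```

View pics/a_scene.png

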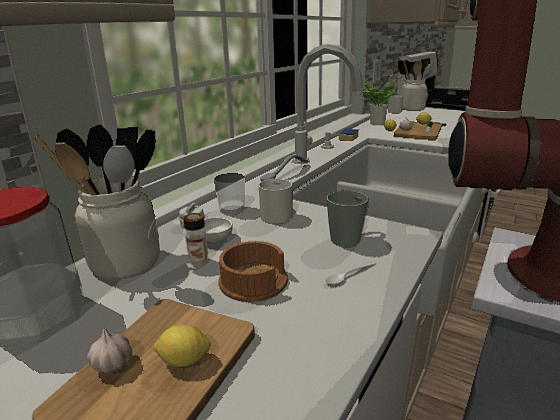

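View pics/a_wrist.png

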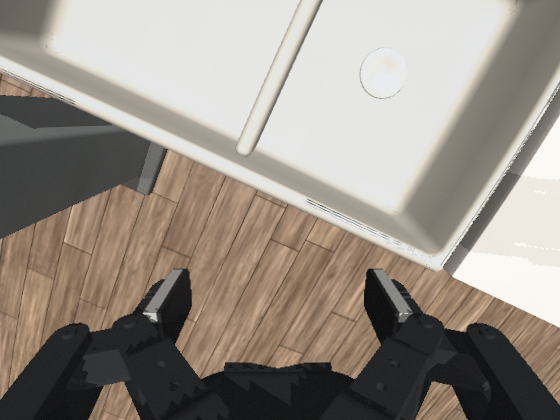

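View pics/b_scene.png

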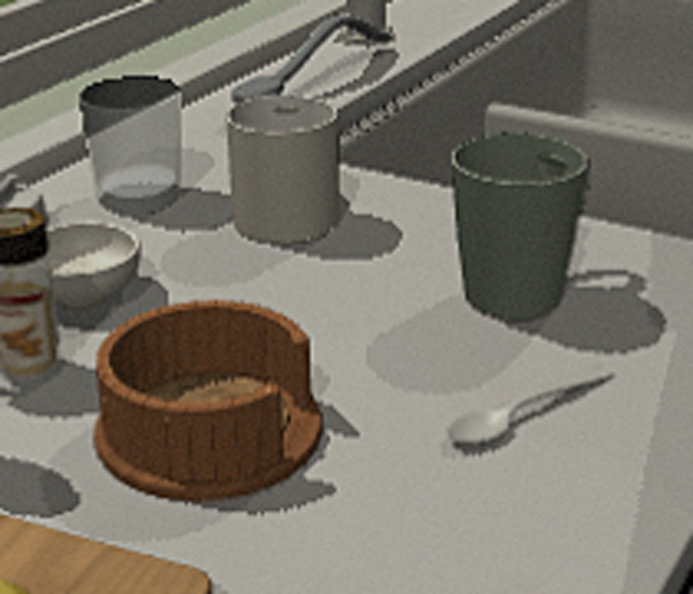

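Call:
carry_out(series=[[0.4,1,0.4,0,0,0,1],[0.4,1,0.4,0,0,0,1],[0.4,1,0.4,0,0,0,1],[0.4,1,0.4,0,0,0,1],[0.4,1,0.4,0,0,0,1],[0.4,1,0.4,0,0,0,1],[0.4,1,0.4,0,0,0,1],[0.4,1,0.4,0,0,0,1],[0.2,1,0.4,0,0,0,1],[0.2,1,0.4,0,0,0,1],[0.2,1,0.4,0,0,0,1],[0.2,1,0.4,0,0,0,1]])

```text
t: 2.55
tool_pos: [0.369, -0.2631, 0.3518]
tool_rot: [3.064, 0.693, 0.0]
contact_force: [1.5, -0.3, 0.2]
opening: 0.0854
```

Call:
carry_out(series=[[0,1,0,0,0,0,1],[0,1,0,0,0,0,1],[0,1,0,0,0,0,1],[0,1,0,0,0,0,1],[0,1,0,0,0,0,1],[0,1,0,0,0,0,1],[0,1,0,0,0,0,1],[0,1,0,0,0,0,1],[0,1,0,0,0,0,1],[0,1,0,0,0,0,1],[0,1,0,0,0,0,1],[0,1,0,0,0,0,1]])

```text
t: 3.75
tool_pos: [0.3687, 0.0368, 0.3515]
tool_rot: [3.064, 0.693, 0.001]
contact_force: [-0.1, -1.2, 0.2]
opening: 0.0855
```

```bash
cat > c.py <<'E'
from h import *
import sys
tag=sys.argv[1]
ob=ctrl.get_obs(); im=ctrl.get_image('wrist'); save(tag,im)
print(ob['t'],ob['tool_pos'],ob['tool_rot'],ob['q'].round(2)); R,t=cam(im,ob); print('cam',-R.T@t,'axis',R[2])
r={}
for nm,z in [('tall_mug',0),('tall_mug_grip',.087),('mug_stand',0),('short_mug',0)]:
    m=ctrl.mark_of(im,nm); r[nm]=m
    for x in m:
        p=np.array(x['position'])*[560,420]; print(nm,p.round(1),round(x['p'],2),atz(im,p,z,ob).round(4))
    r['T'+nm]=ctrl.trace(im,nm)
    for x in r['T'+nm]: print('  tr',np.round(np.array(x['rect'])*[560,420,560,420]),round(x['p'],2))
pickle.dump((im,ob,r),open(tag+'.pkl','wb'))
E
python3 c.py w1
```

```text
3.75 [0.36871138 0.03684852 0.35151391] [3.06401169e+00 6.92760115e-01 1.17193260e-03] [-0.1  -0.63  1.97  0.    1.81  1.02]
cam [0.43950438 0.07132043 0.49451907] axis [-0.27565848 -0.13153144 -0.9522142 ]
tall_mug [281.3 123.2] 0.95 [0.4337 0.0616 0.    ]
  tr [235.  77.  85.  78.] 0.96
tall_mug_grip [309.5 147.5] 0.92 [0.4228 0.0161 0.087 ]
  tr [235.  76.  80.  79.] 0.84
  tr [ 93.   0. 103.  41.] 0.58
  tr [318.   1.  63.  24.] 0.83
```

View pics/w1.png

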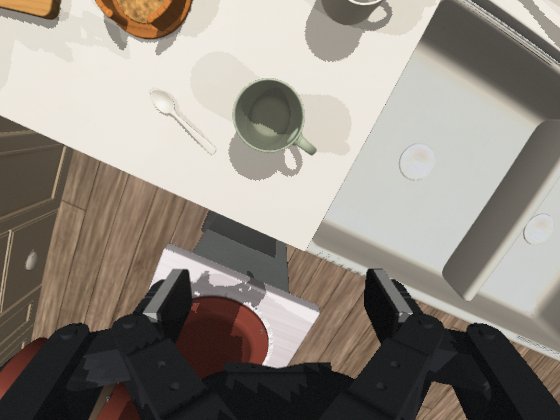

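Call:
carry_out(series=[[0.7,1,0,0,0,0,1],[0.7,1,0,0,0,0,1],[0.7,1,0,0,0,0,1],[0.7,1,0,0,0,0,1],[0.7,1,0,0,0,0,1],[0.7,1,0,0,0,0,1]])

```text
t: 4.8
tool_pos: [0.4748, 0.1863, 0.3511]
tool_rot: [3.064, 0.691, -0.0]
contact_force: [0.5, -0.5, 0.5]
opening: 0.0851
```

```bash
python3 c.py w2
```

```text
4.8 [0.47483543 0.18627091 0.35111488] [ 3.06441898e+00  6.91203743e-01 -3.41303025e-04] [ 0.23 -0.27  1.71 -0.    1.7   1.36]
cam [0.54579868 0.22069313 0.49404738] axis [-0.27669912 -0.1313997  -0.95193052]
tall_mug [330.6 218.9] 0.59 [0.4328 0.0654 0.    ]
  tr [303. 197.  68.  69.] 0.84
tall_mug_grip [367.9 255. ] 0.95 [0.4267 0.0151 0.087 ]
mug_stand [213.6 101.9] 0.62 [ 0.5239  0.3196 -0.    ]
  tr [161.  55.  98.  93.] 0.56
short_mug [409.4 110.3] 0.92 [ 0.6455  0.038  -0.    ]
short_mug [210.5 102.7] 0.65 [0.5208 0.3235 0.    ]
  tr [372.  74.  98.  70.] 0.92
```

View pics/w2.png

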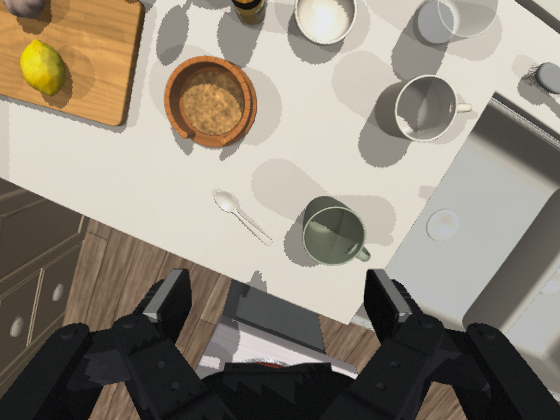

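```bash
cat > d.py <<'E'
from h import *
im,ob,r=pickle.load(open('w2.pkl','rb'))
f=im['frame']
x0,y0,s=150,40,5
c=cv2.resize(f[y0:y0+120,x0:x0+120],None,fx=s,fy=s,interpolation=cv2.INTER_CUBIC); cv2.imwrite('pics/d1.png',c)
c=cv2.resize(f[185:285,290:390],None,fx=6,fy=6,interpolation=cv2.INTER_CUBIC); cv2.imwrite('pics/d2.png',c)
E
python3 d.py
```

```text
(no output)
```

View pics/d1.png

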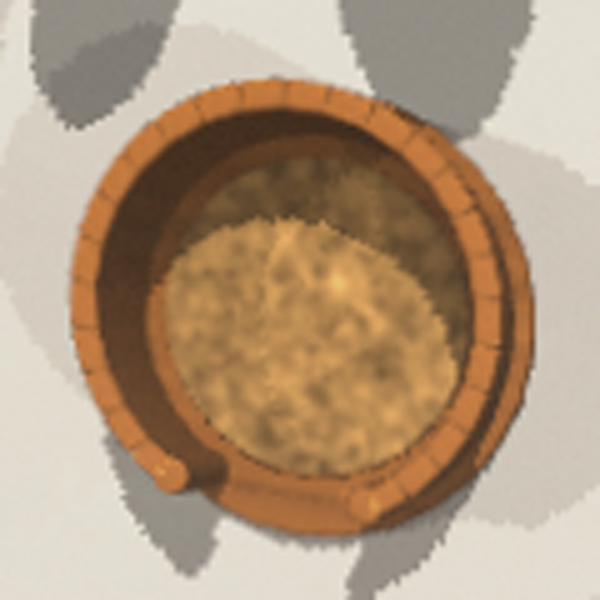

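View pics/d2.png

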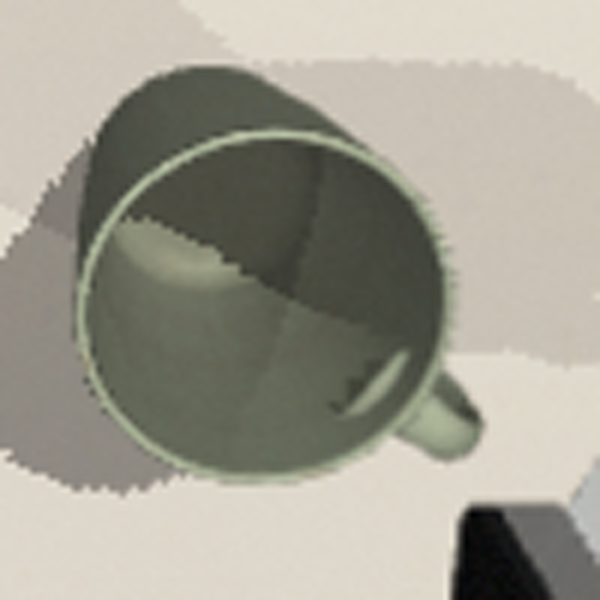

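```bash
cat > e.py <<'E'
from h import *
from scipy.optimize import least_squares
im,ob,r=pickle.load(open('w2.pkl','rb'))
B=lambda ps,s,o,z: np.array([atz(im,np.array(p)/s+o-0.0,z,ob)[:2] for p in ps])
out=B([(72,290),(110,165),(200,100),(285,80)],5,np.array([150,40]),.056)
inn=B([(97,290),(285,112),(473,320),(175,160)],5,np.array([150,40]),.056)
f=lambda v:np.r_[np.hypot(*(out-v).T)-.060,np.hypot(*(inn-v).T)-.052]
s=least_squares(f,[.52,.32]);print('stand',s.x,f(s.x).round(4))
tips=B([(172,473),(365,500)],5,np.array([150,40]),.056);d=tips-s.x;print(tips,np.hypot(*d.T),'tip ang',np.arctan2(d[:,1],d[:,0]),'slotdir',np.arctan2(*(tips.mean(0)-s.x)[::-1]),'gap',np.hypot(*(tips[0]-tips[1])))
rim=B([(78,305),(452,290),(275,130),(250,483),(385,425),(125,215)],6,np.array([290,185]),.106)
g=lambda v:np.hypot(*(rim-v[:2]).T)-v[2]
m=least_squares(g,[.43,.07,.044]);print('mug axis',m.x,g(m.x).round(4))
h=B([(440,425),(455,440)],6,np.array([290,185]),.095);dd=h-m.x[:2];print(h,np.hypot(*dd.T),np.arctan2(dd[:,1],dd[:,0]))
for tag in ['w1','w2']:
    i2,o2,r2=pickle.load(open(tag+'.pkl','rb'))
    G=atz(i2,np.array(r2['tall_mug_grip'][0]['position'])*[560,420],.087,o2)[:2]; q=G-m.x[:2]; print(tag,G,np.hypot(*q),np.arctan2(q[1],q[0]))
# w1 rim
im,ob=pickle.load(open('w1.pkl','rb'))[:2]
c=cv2.resize(im['frame'][65:165,225:325],None,fx=6,fy=6,interpolation=cv2.INTER_CUBIC); cv2.imwrite('pics/e1.png',c)
E
python3 e.py
```

```text
stand [0.52062914 0.31554887] [-0.0004  0.0009 -0.0004  0.0008  0.0007  0.0008 -0.0005 -0.0023]
[[0.46809884 0.32950549]
 [0.48430866 0.2767862 ]] [0.05435274 0.05311989] tip ang [ 2.88190519 -2.32367946] slotdir -2.86933721856427 gap 0.05515507132685212
mug axis [0.43584823 0.08128972 0.04282854] [ 0.0007  0.0003  0.0011  0.001  -0.0013 -0.0018]
[[0.42495959 0.02460907]
 [0.4230387  0.01918615]] [0.05771706 0.06341087] [-1.76058909 -1.77420452]
w1 [0.42276329 0.01609956] 0.06649039805827348 -1.7688835813966908
w2 [0.42666437 0.01513653] 0.0667876412748474 -1.7087417374420302
```

View pics/e1.png

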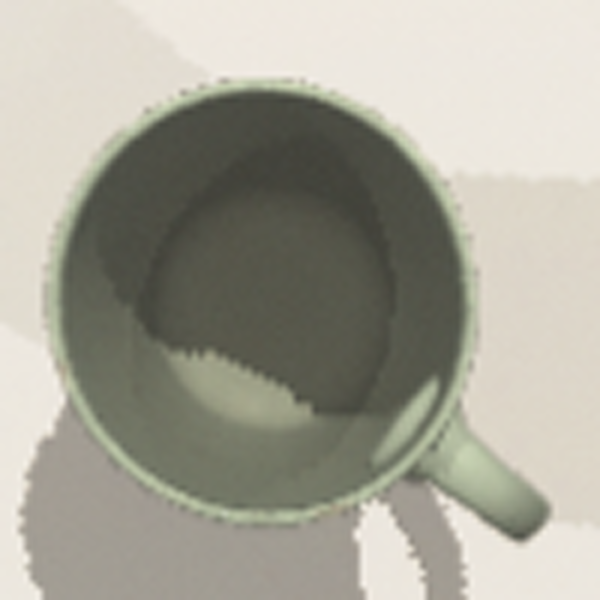

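```bash
cat > g.py <<'E'
from h import *
from scipy.optimize import least_squares
im,ob,r=pickle.load(open('w1.pkl','rb'))
B=lambda ps,z: np.array([atz(im,np.array(p)/6+[225,65],z,ob)[:2] for p in ps])
rim=B([(50,295),(475,300),(265,82),(265,522),(110,455),(115,140),(410,140)],.106)
g=lambda v:np.hypot(*(rim-v[:2]).T)-v[2]
m=least_squares(g,[.43,.07,.044]);print('mug axis',m.x,g(m.x).round(4))
h=B([(455,465),(490,487),(515,505)],.095);dd=h-m.x[:2];print(h,np.hypot(*dd.T),np.arctan2(dd[:,1],dd[:,0]))
l=h[-1]-h[0];print(np.arctan2(l[1],l[0]))
E
python3 g.py
```

```text
mug axis [0.4358433  0.08119036 0.04366485] [-0.0001 -0.0002 -0.0003 -0.      0.0001  0.0001  0.0003]
[[0.42393147 0.03022764]
 [0.42302057 0.02129796]
 [0.42193395 0.01465718]] [0.05233633 0.06124967 0.06797157] [-1.8004102  -1.78170841 -1.77688702]
-1.6983888876863134
```

Call:
carry_out(series=[[-0.2,-0.67,-0.55,0,0,0.92,0.6],[-0.21,-0.67,-0.55,0,0,0.92,0.6],[-0.21,-0.67,-0.55,0,0,0.92,0.6],[-0.21,-0.67,-0.55,0,0,0.92,0.6],[-0.21,-0.67,-0.55,0,0,0.92,0.6],[-0.21,-0.67,-0.55,0,0,0.92,0.6],[-0.21,-0.67,-0.55,0,0,0.92,0.6],[-0.21,-0.67,-0.55,0,0,0.92,0.6],[-0.21,-0.67,-0.55,0,0,0.93,0.6],[-0.21,-0.7,-0.55,0,0,0.93,0.6],[0,0,0,0,0,0,0.6]])

```text
t: 6.35
tool_pos: [0.42, 0.0162, 0.2118]
tool_rot: [-2.438, -1.978, 0.004]
contact_force: [-0.3, 0.4, -0.6]
opening: 0.0515
```

```bash
python3 c.py w3; python3 -c "
from h import *
im,ob,r=pickle.load(open('w3.pkl','rb'))
a=[.4358,.0812]; h=-1.775; u=np.array([np.cos(h),np.sin(h)]); n=np.array([-u[1],u[0]])
f=im['frame'].copy()
R=cv2.Rodrigues(np.array(ob['tool_rot']))[0]; print('yaw',np.arctan2(R[1,0],R[0,0]),'z',R[:,2]); print('fing err', np.array(ob['tool_pos'])[:2]-(a+.0645*u))
X=[np.r_[a+.044*np.array([np.cos(t),np.sin(t)]),.106] for t in np.linspace(0,6.28,80)]
for s in(-.006,.006): X+=[np.r_[a+d*u+s*n,.095] for d in np.linspace(.0485,.0745,20)]
for p in proj(im,X,ob): cv2.circle(f,(int(round(p[0])),int(round(p[1]))),0,(0,0,255),-1)
cv2.imwrite('pics/w3o.png',cv2.resize(f,(800,600),interpolation=cv2.INTER_CUBIC))
"
```

```text
6.35 [0.41997154 0.01620245 0.21184245] [-2.43788089 -1.97849744  0.00370713] [-0.14 -0.46  2.09 -0.    1.52  0.07]
cam [0.43670103 0.09363531 0.35474382] axis [-0.0662512  -0.29937128 -0.95183382]
tall_mug [281.3 143.2] 0.56 [0.4339 0.0641 0.    ]
  tr [226.  70. 111. 144.] 0.64
tall_mug_grip [283.9 203.8] 0.74 [0.4259 0.0174 0.087 ]
  tr [227.  72. 107. 141.] 0.73
short_mug [464.8 130.6] 0.62 [0.6462 0.0364 0.    ]
  tr [423.  69. 135. 112.] 0.61
yaw 1.3635064675944453 z [-3.02495528e-03 -2.00976625e-05 -9.99995425e-01]
fing err [-0.00274867 -0.00183768]
```

View pics/w3o.png

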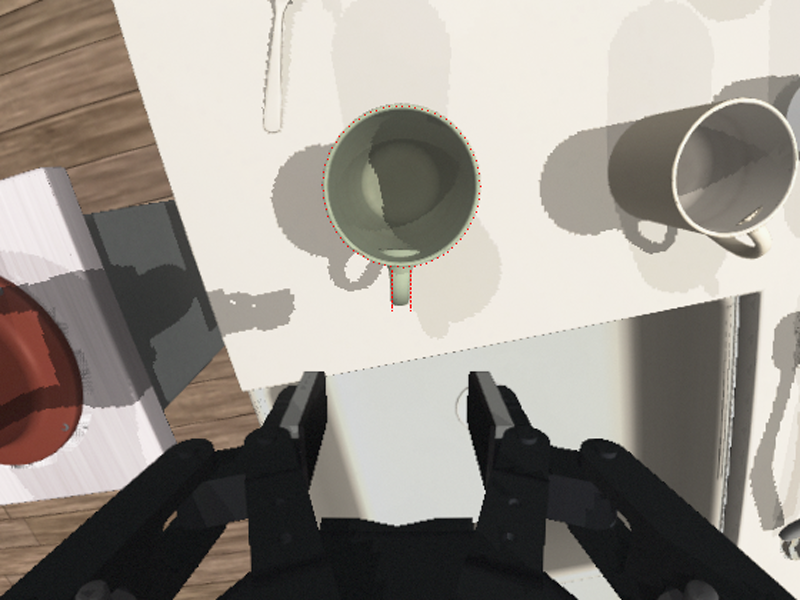

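Call:
carry_out(series=[[0.11,0.07,-0.8,0,0,0,0.6],[0,0,-0.9,0,0,0,0.6],[0,0,-0.9,0,0,0,0.6],[0,0,-0.9,0,0,0,0.6],[0,0,-0.8,0,0,0,0.6],[0,0,-0.6,0,0,0,0.6],[0,0,-0.4,0,0,0,0.6],[0,0,-0.25,0,0,0,0.6],[0,0,-0.15,0,0,0,0.6],[0,0,-0.05,0,0,0,0.6],[0,0,0,0,0,0,0.6]])

```text
t: 7.9
tool_pos: [0.4248, 0.0193, 0.0705]
tool_rot: [2.436, 1.983, 0.001]
contact_force: [-0.3, -0.3, 0.9]
opening: 0.0511
```

```bash
python3 -c "
from h import *
ob=ctrl.get_obs(); im=ctrl.get_image('wrist'); save('w4',im); print(ob['tool_pos'],ob['contact_force'])"
```

```text
[0.42483521 0.01931358 0.07054876] [-0.25935512 -0.26524431  0.94382185]
```

View pics/w4.png

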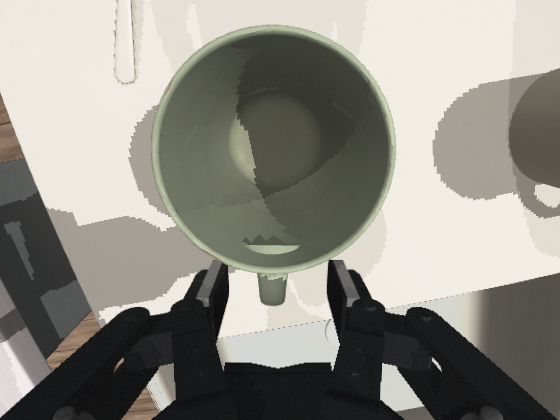

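Call:
carry_out(series=[[-0.08,-0.06,-0.08,0,0,0,0.6],[0,0,0,0,0,0,0.3],[0,0,0,0,0,0,0],[0,0,0,0,0,0,0],[0,0,0,0,0,0,0],[0,0,0,0,0,0,0],[0,0,0,0,0,0,0],[0,0,0,0,0,0,0]], grip_force=100)

```text
t: 8.75
tool_pos: [0.4225, 0.0177, 0.0683]
tool_rot: [2.436, 1.984, -0.0]
contact_force: [-2.2, -1.2, 3.7]
opening: 0.0097
```

```bash
python3 -c "
from h import *
ob=ctrl.get_obs(); im=ctrl.get_image('wrist'); save('w5',im); print(ob['tool_pos'],ob['contact_force'],ob['wrist_torque'],ob['opening'])"
```

```text
[0.42251305 0.0176746  0.068329  ] [-2.21402968 -1.15676119  3.7459465 ] [-0.20456219  0.42036658  0.0801868 ] 0.009701485899945487
```

View pics/w5.png

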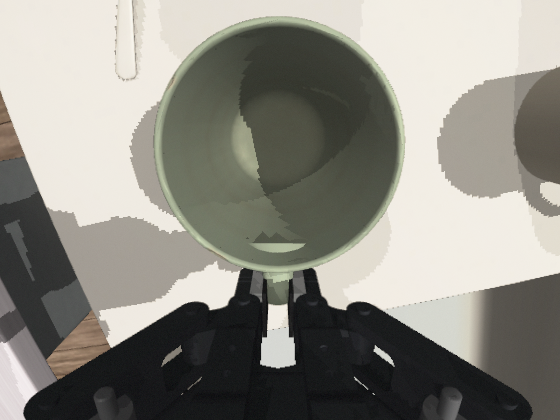

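Call:
carry_out(series=[[0,0,0.1,0,0,0,0],[0,0,0.3,0,0,0,0],[0,0,0.4,0,0,0,0],[0,0,0.4,0,0,0,0],[0,0,0.4,0,0,0,0],[0,0,0,0,0,0,0]])

```text
t: 9.4
tool_pos: [0.424, 0.0177, 0.1105]
tool_rot: [2.434, 1.982, 0.005]
contact_force: [-0.4, -0.1, -2.7]
opening: 0.0097
```

```bash
python3 -c "
from h import *
ob=ctrl.get_obs(); im=ctrl.get_image('wrist'); save('w6',im); print(ob['tool_pos'],ob['contact_force'],ob['wrist_torque'],ob['opening'])
im=ctrl.get_image('scene');c=im['frame'][150:290,290:430]; cv2.imwrite('pics/s6.png',cv2.resize(c,None,fx=4,fy=4,interpolation=cv2.INTER_CUBIC))
"
```

```text
[0.42396894 0.01767682 0.11046507] [-0.40644502 -0.07494183 -2.65418069] [-0.16353996  0.07216768  0.0016272 ] 0.009671206386488754
```

View pics/w6.png

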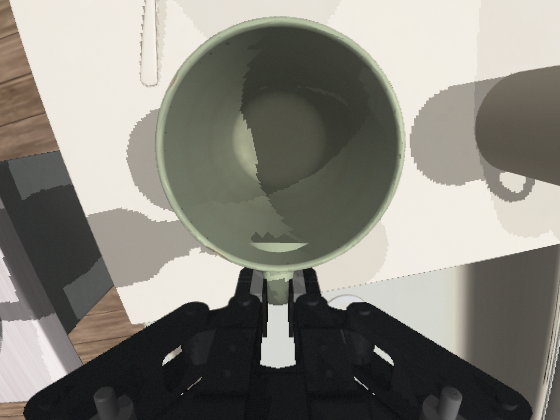

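View pics/s6.png

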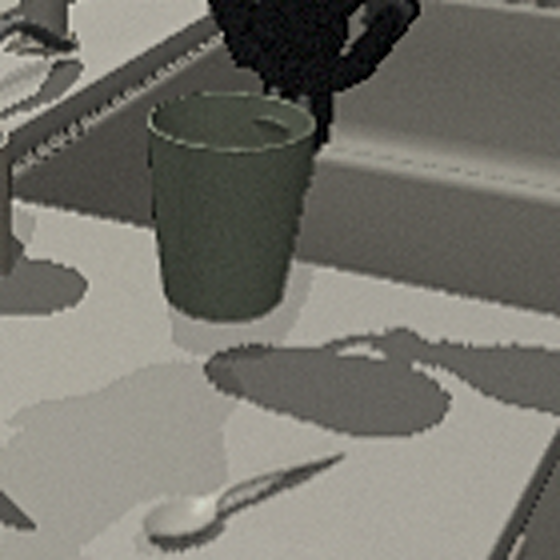

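```bash
cat > k.py <<'E'
from h import *
# overlay of the mug assumed held: mug frame relative to tool
import sys
def over(tag,ob,im,off=(.0645,0),zoff=.068,out=True):
    R=cv2.Rodrigues(np.array(ob['tool_rot']))[0]; T=np.array(ob['tool_pos'])
    f=im['frame'].copy()
    # tool coords: x toward body; z down. rim centre at tool (off, z=-(.106-zoff))
    P=[[off[0]+.044*np.cos(t),off[1]+.044*np.sin(t),-(.106-zoff)] for t in np.linspace(0,6.28,120)]
    W=[R@np.array(p)+T for p in P]
    for p in proj(im,W,ob): cv2.circle(f,(int(round(p[0])),int(round(p[1]))),0,(0,0,255),-1)
    cv2.imwrite('pics/%s.png'%tag,f)
if __name__=='__main__':
    ob=ctrl.get_obs(); im=ctrl.get_image('wrist'); R=cv2.Rodrigues(np.array(ob['tool_rot']))[0]; print(ob['tool_pos'],'yaw',np.arctan2(R[1,0],R[0,0]),'z',R[:,2])
    pickle.dump((im,ob),open('k.pkl','wb'))
    over(sys.argv[1],ob,im)
E
python3 k.py k1
```

```text
[0.42271502 0.01778574 0.10858587] yaw 1.3668035898215676 z [ 1.12274798e-03 -1.87319675e-04 -9.99999352e-01]
```

View pics/k1.png

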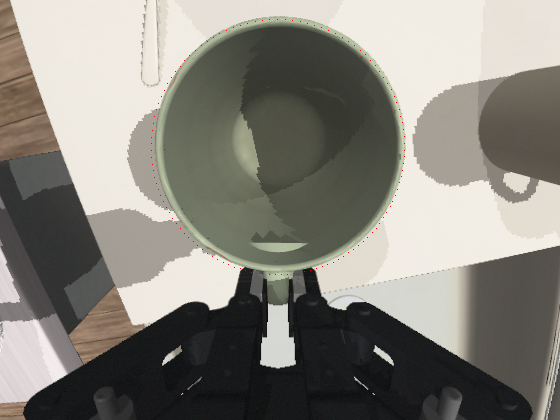

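Call:
carry_out(series=[[0,0.3,0.4,0,0,-0.29,0],[0.1,0.6,0.4,0,0,-0.58,0],[0.1,0.75,0.4,0,0,-0.73,0],[0.1,0.75,0.4,0,0,-0.73,0],[0.1,0.75,0.4,0,0,-0.73,0],[0.1,0.75,0.4,0,0,-0.73,0],[0.1,0.75,0.4,0,0,-0.73,0],[0.1,0.75,0.4,0,0,-0.73,0],[0.1,0.75,0,0,0,-0.73,0],[0.1,0.75,0,0,0,-0.73,0]])

```text
t: 10.55
tool_pos: [0.4446, 0.1911, 0.1876]
tool_rot: [-2.955, -1.067, 0.002]
contact_force: [-0.6, -0.5, -1.9]
opening: 0.0096
```

Call:
carry_out(series=[[0.1,0.75,0,0,0,-0.73,0],[0.1,0.75,0,0,0,-0.73,0],[0.1,0.75,0,0,0,-0.73,0],[0.13,0.75,0,0,0,-0.73,0],[0.1,0.75,0,0,0,-0.73,0],[0.1,0.5,0,0,0,-0.5,0],[0,0.05,0,0,0,-0.05,0],[0,0,0,0,0,0,0]])

```text
t: 11.35
tool_pos: [0.4601, 0.2976, 0.1871]
tool_rot: [3.111, 0.434, -0.003]
contact_force: [0.4, -0.0, -2.5]
opening: 0.0098
```

```bash
python3 k.py k2; python3 -c "
from h import *
ims=[ctrl.get_image('scene'),ctrl.get_image('side')]
print(ctrl.get_obs()['contact_force'],ctrl.get_obs()['wrist_torque'])
cv2.imwrite('pics/s7.png',np.hstack([cv2.resize(i['frame'][150:320,180:330],None,fx=2.6,fy=2.6,interpolation=cv2.INTER_CUBIC) for i in ims]))
"
```

```text
[0.46011383 0.29761112 0.18710208] yaw 0.2771740943439325 z [-1.89185396e-03 -9.81904707e-04 -9.99997728e-01]
[ 0.9309997   0.20874271 -2.62131373] [-0.04973038  0.17773813 -0.00100969]
```

View pics/k2.png

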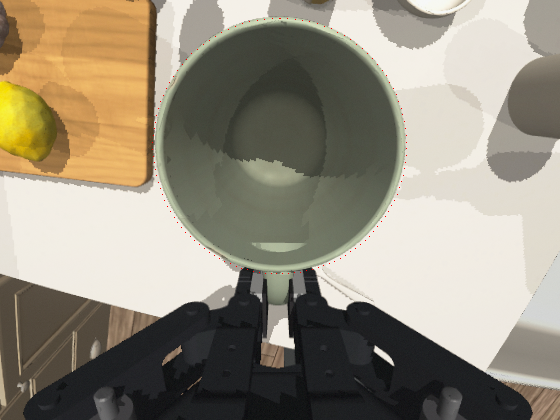

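View pics/s7.png

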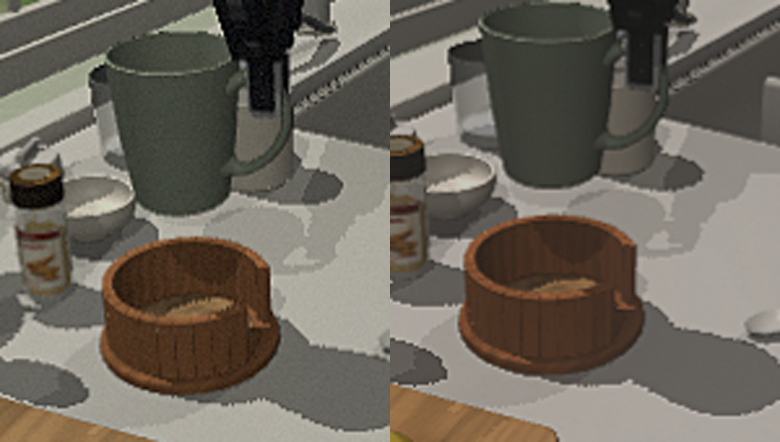

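Call:
carry_out(series=[[-0.06,0,-0.4,0,0,0,0],[0,0,-0.6,0,0,0,0],[0,0,-0.6,0,0,0,0],[0,0,-0.4,0,0,0,0],[0,0,-0.2,0,0,0,0],[0,0,0,0,0,0,0]])

```text
t: 12.1
tool_pos: [0.4584, 0.2974, 0.1315]
tool_rot: [3.111, 0.432, -0.004]
contact_force: [0.2, 0.0, -3.1]
opening: 0.0092
```

```bash
cat > s.py <<'E'
from h import *
import sys
ob=ctrl.get_obs()
print(ob['t'],ob['tool_pos'],ob['contact_force'],ob['wrist_torque'])
R=cv2.Rodrigues(np.array(ob['tool_rot']))[0];T=np.array(ob['tool_pos'])
S=np.array([.5206,.3155])
o=[]
for n in ['scene','side']:
    i=ctrl.get_image(n); f=cv2.resize(i['frame'][150:320,180:330],None,fx=2.6,fy=2.6,interpolation=cv2.INTER_CUBIC)
    def dr(W,c):
        for p in proj(i,W): cv2.circle(f,tuple(int(v) for v in (p-[180,150])*2.6),1,c,-1)
    th=np.linspace(0,6.28,60)
    dr([np.r_[S+.060*np.array([np.cos(a),np.sin(a)]),.056] for a in th if abs((a+2.865+np.pi)%(2*np.pi)-np.pi)>.39],(0,255,255))
    if len(sys.argv)<3: 
      dr([R@np.array([.0645+.044*np.cos(a),.044*np.sin(a),-.038])+T for a in th],(0,0,255))
      dr([R@np.array([.0645+.0335*np.cos(a),.0335*np.sin(a),.068])+T for a in th],(0,0,255))
    o.append(f)
cv2.imwrite('pics/%s.png'%sys.argv[1],np.hstack(o))
E
python3 s.py s8
```

```text
12.1 [0.45844215 0.29744093 0.13149562] [ 0.15594538  0.0320358  -3.11958352] [-0.01206028  0.12727569  0.01116298]
```

View pics/s8.png

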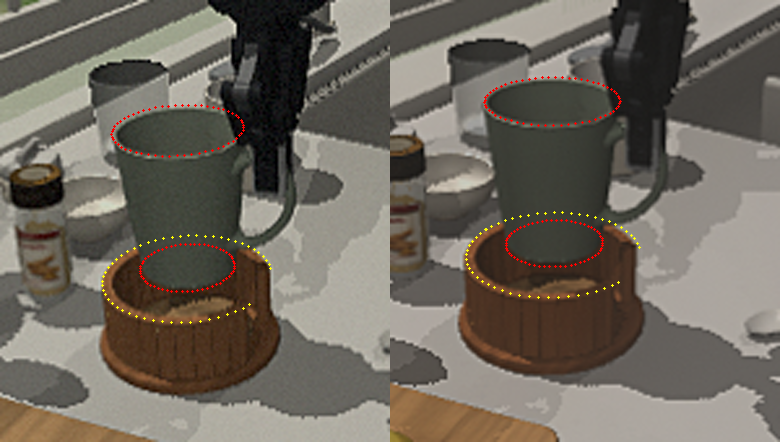

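Call:
carry_out(series=[[0,0,-0.3,0,0,0,0],[0,0,-0.4,0,0,0,0],[0,0,-0.4,0,0,0,0],[0,0,-0.3,0,0,0,0],[0,0,-0.2,0,0,0,0],[0,0,-0.1,0,0,0,0],[0,0,0,0,0,0,0]])

```text
t: 12.9
tool_pos: [0.459, 0.2977, 0.0901]
tool_rot: [3.112, 0.432, -0.001]
contact_force: [0.2, 0.3, -2.1]
opening: 0.0093
```

```bash
python3 s.py s9
```

```text
12.9 [0.45897652 0.29773644 0.09009364] [ 0.21915952  0.29347274 -2.14361843] [-0.01966737  0.1939537   0.018272  ]
```

View pics/s9.png

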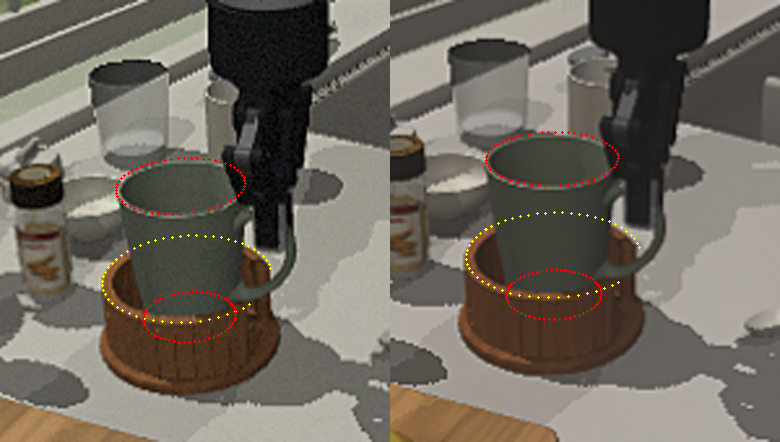

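Handle is in the slot, no contact yet. Down the last ~10 mm in small steps.

Call:
carry_out(series=[[0,0,-0.08,0,0,0,0],[0,0,-0.08,0,0,0,0],[0,0,-0.08,0,0,0,0],[0,0,0,0,0,0,0]])

```text
t: 13.4
tool_pos: [0.4589, 0.2977, 0.0841]
tool_rot: [3.112, 0.432, -0.001]
contact_force: [0.5, 0.3, -1.6]
opening: 0.0098
```

Call:
carry_out(series=[[0,0,-0.06,0,0,0,0],[0,0,0,0,0,0,0]])

```text
t: 13.6
tool_pos: [0.459, 0.2978, 0.0828]
tool_rot: [3.112, 0.432, -0.001]
contact_force: [0.3, 0.5, -2.5]
opening: 0.0098
```

Call:
carry_out(series=[[0,0,-0.05,0,0,0,0],[0,0,0,0,0,0,0]])

```text
t: 13.8
tool_pos: [0.4591, 0.2978, 0.0817]
tool_rot: [3.112, 0.432, -0.0]
contact_force: [-0.1, -0.8, -2.4]
opening: 0.0094
```

Call:
carry_out(series=[[0,0,-0.05,0,0,0,0],[0,0,0,0,0,0,0]])

```text
t: 14.0
tool_pos: [0.4593, 0.2979, 0.0807]
tool_rot: [-3.112, -0.432, -0.001]
contact_force: [-0.2, -0.1, -0.5]
opening: 0.0096
```

Contact begins (force rising from −2.5 to −0.5 N).

Call:
carry_out(series=[[0,0,-0.03,0,0,0,0],[0,0,0,0,0,0,0]])

```text
t: 14.2
tool_pos: [0.4593, 0.2979, 0.0805]
tool_rot: [3.112, 0.432, 0.0]
contact_force: [-2.1, -2.2, 2.6]
opening: 0.0096
```

Call:
carry_out(series=[[0,0,-0.03,0,0,0,0],[0,0,0,0,0,0,0]])

```text
t: 14.4
tool_pos: [0.4595, 0.2979, 0.0803]
tool_rot: [3.112, 0.432, 0.0]
contact_force: [-3.9, -3.4, 6.8]
opening: 0.0095
```

```bash
python3 s.py s10; python3 k.py k3
```

```text
14.4 [0.45946664 0.29789643 0.08032907] [-3.9465739 -3.403792   6.8415274] [-0.35687496  0.74973689 -0.01210056]
[0.45948671 0.29791446 0.08034159] yaw 0.27580179439030916 z [ 4.17857927e-04 -1.39464404e-05 -9.99999913e-01]
```

View pics/s10.png

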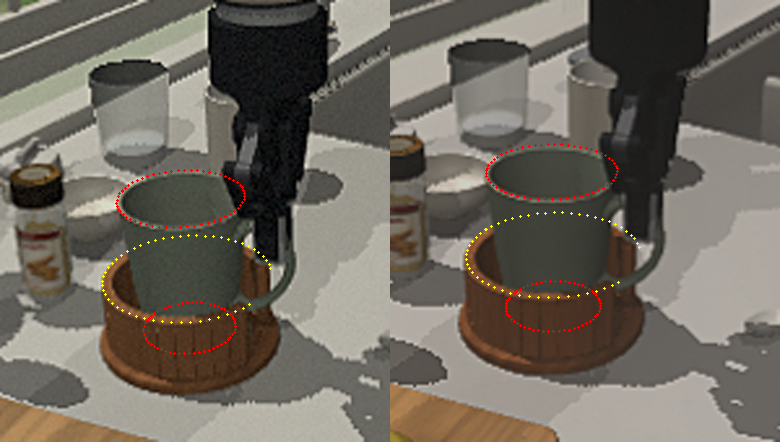

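View pics/k3.png

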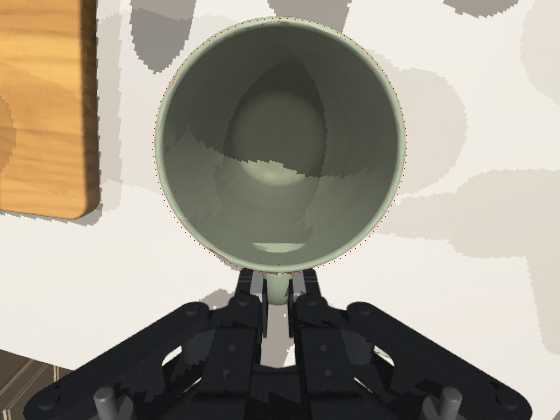

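Call:
carry_out(series=[[0,0,0.03,0,0,0,0],[0,0,0,0,0,0,0.15],[0,0,0,0,0,0,0.2],[0,0,0,0,0,0,0.3],[0,0,0,0,0,0,0.4],[0,0,0,0,0,0,0.5],[0,0,0,0,0,0,0.5],[0,0,0,0,0,0,0.5],[0,0,0,0,0,0,0.5]], grip_force=30)

```text
t: 15.45
tool_pos: [0.4592, 0.2978, 0.0798]
tool_rot: [-3.112, -0.432, -0.0]
contact_force: [-0.0, -0.4, 1.3]
opening: 0.043
```

```bash
python3 k.py k4
```

```text
[0.45918418 0.29783455 0.07978028] yaw 0.27578170751846987 z [-3.70332729e-06  3.11492798e-05 -1.00000000e+00]
```

View pics/k4.png

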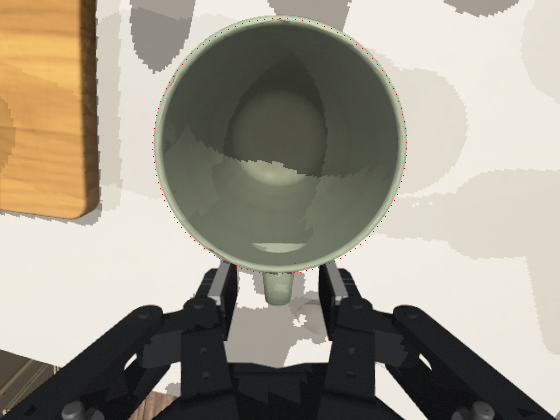

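Call:
carry_out(series=[[0,0,0.2,0,0,0,0.5],[0,0,0.4,0,0,0,0.5],[0,0,0.6,0,0,0,0.5],[0,0,0.8,0,0,0,0.5],[0,0,1,0,0,0,0.5],[0,0,1,0,0,0,0.5],[0,0,1,0,0,0,0.5],[0,0,1,0,0,0,0.5],[0,0,1,0,0,0,0.5],[0,0,0,0,0,0,0.5]])

```text
t: 16.5
tool_pos: [0.4613, 0.2989, 0.2615]
tool_rot: [-3.109, -0.432, -0.015]
contact_force: [-0.1, 0.6, 0.2]
opening: 0.0424
```

```bash
python3 s.py s11 x; python3 c.py w7
```

```text
16.5 [0.46127413 0.29889011 0.26149698] [-0.14432651  0.61106262  0.15010348] [ 0.01298973 -0.01707315 -0.00400603]
16.6 [0.45954256 0.29801632 0.25641748] [-3.11094004 -0.43177625 -0.00410365] [ 0.44 -0.15  1.77  0.    1.52  1.73]
cam [0.53475333 0.31994074 0.39958105] axis [-0.29219636 -0.08204402 -0.95283265]
tall_mug [280.8 144.6] 0.75 [0.5035 0.3068 0.    ]
  tr [231.  81.  99. 126.] 0.9
tall_mug_grip [280.2 194. ] 0.77 [0.4606 0.2961 0.087 ]
  tr [231.  82.  93. 127.] 0.58
short_mug [510.5  98.2] 0.95 [0.6457 0.0371 0.    ]
  tr [469.  54.  89.  83.] 0.76
```

View pics/s11.png

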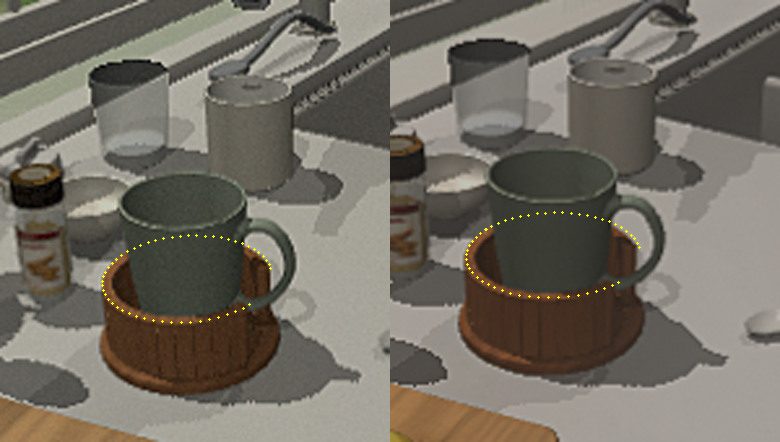

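View pics/w7.png

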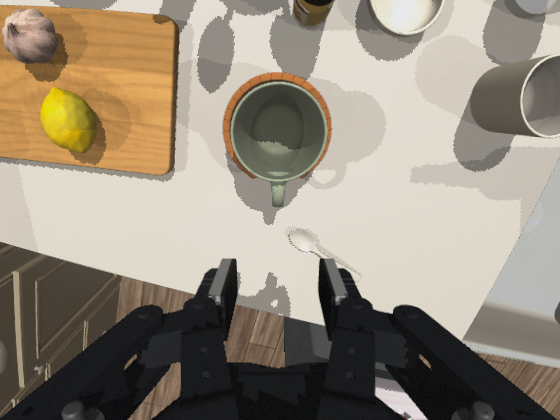

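```bash
python3 -c "
from station import ctrl
print(ctrl.finish_job())"
```

```text
the job is handed in; nothing more can be done
None
```

The tall mug is standing in the wooden stand with its handle down through the slot, and the job is handed in. It took about 16.7 s of robot time.

- **Pick and place:** I gripped the tall mug by its handle's top bar at 100 N, lifted it and turned it about −1.09 rad to match the slot. I lowered it in small steps until it touched the floor. The force there rose to about 7 N, and I eased off before opening the fingers.
- **Final checks:**
  - The tool stood at z = 0.0803 m at touchdown, against about 0.080 m expected for a mug fully on the floor.
  - After release, the wrist, scene and side pictures show it upright and centred, with the handle out through the slot.
  - The gripper is clear at about 0.26 m.
  - The short mug was measured at the same place before and after, to about 1 mm.
- **Small disagreements:**
  - The gripper read 9.7 mm on the handle bar, which is listed as 12 mm.
  - The scene camera first put the stand up to 14 mm away from the wrist camera's fit. I used the wrist fit, and it matched when I drew it over the scene and side pictures.

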